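# Load the ball-lock hub, then set and hold its knurled nut

## Task

Put one ball from the black rack into each of the two empty cups of the round steel hub (the third cup is already loaded; leave that ball in). Then screw the hub's knurled nut down clockwise until it bottoms out, back it off a quarter turn, and finish while still gripping the nut, holding it still at that setting so that it can be locked. Leave everything else on the bench where it is.

Things in the scene. Friction and masses are not known exactly. Their poses are not given: they have to be found in the camera images.
- hub: round steel hub bolted to the bench: dark disc 200 mm in diameter, 12 mm thick, with three upright bright cups 120 degrees apart, axes 75 mm from the centre, and a knurled nut on a threaded spindle (tip 68 mm over the bench) in the middle. Cup walls come to 55 mm, loaded balls (tops 42 mm over the bench) to 61 mm from the nut's axis. Origin: centre of the underside, z up.
- well0 (a point): where the ball's centre lies when seated in the cup that is loaded at the start, 28 mm over the bench. All cups are alike: 30 mm bore, 40 mm outside, rim 24 mm and inner floor 14 mm over the bench.
- well1 (a point): where the centre of a ball lies when it is seated in the first empty cup (28 mm over the bench, on the cup's axis).
- well2 (a point): the same for the second empty cup.
- nut: aluminium nut captive on the hub's spindle, already started on the thread; it never comes off. Knurled round part 44 mm in diameter, 28 mm tall, above a foot 54 mm in diameter, 4 mm thick; black radial groove on top. Origin: centre of the foot's underside, 22 mm over the bench when bottomed out (knurling then 26 to 54 mm over the bench). Grip across the knurling from any side.
- nut_turn (a joint): how far the nut is turned back from bottomed out, rad: 0 = bottomed out (hard stop), grows anticlockwise seen from above, starts between 1.0 and 2.8 and can go to 6. Right-hand thread of 6 mm lead: the nut sinks 0.95 mm per rad of clockwise turning. It turns against about 0.07 N m of friction and stays where it is left.
- rack: black plastic ball rack fixed to the bench, 64 x 176 x 18 mm, with a row of three shallow pockets 56 mm apart along its own y axis. Origin: centre of the underside. Two balls lie in neighbouring pockets, the third pocket (at +y) is empty.
- ball_a_center (a point): bright steel ball, 28 mm diameter, about 90 g; this point is its centre. At the start in the end pocket of the rack, centre 25 mm over the bench.
- ball_b_center (a point): bright steel ball, 28 mm diameter, about 90 g; this point is its centre. At the start in the middle pocket of the rack, centre 25 mm over the bench.
- ball_c_center (a point): bright steel ball, 28 mm diameter, about 90 g; this point is its centre. At the start already in the hub's cup well0.
- spacer: bystander: plain steel spacer ring, 44 mm diameter, 12 mm high, lying between rack and hub; origin at the centre of its underside.
- spare_nut: bystander: small plain steel bush, 30 mm diameter, 14 mm high; origin at the centre of its underside.
- screwdriver: bystander: screwdriver lying to the robot's left, beyond the tin.
- flange: bystander: turned steel double flange, 110 mm diameter, 50 mm high; origin at the centre of its underside.
- carton: bystander: closed cardboard carton 80 x 110 x 55 mm; origin at the centre of its underside.
- tin: bystander: grey tin, 60 mm diameter, 65 mm high, to the robot's left; origin at the centre of its underside.
- wrench: bystander: open wrench lying to the robot's right.
Mind the look-alikes: they are no part of the job. There is more than one size of the rack; the one meant has the size given above.

How it is judged:
On the way, in this order (a step that is already met when the one before it is completed fails the run):
1. one ball sits down in each of the three cups (distance between ball_c_center and well0 below 0.005 m and ((distance between ball_a_center and well1 below 0.005 m and distance between ball_b_center and well2 below 0.005 m) or (distance between ball_a_center and well2 below 0.005 m and distance between ball_b_center and well1 below 0.005 m))), for 0.2 s.
2. the nut is screwed down until it bottoms out (value of joint nut_turn below 0.08 rad), for 0.1 s.
At the end, for the whole second after the job is handed in: A ball is seated in each of the three cups (centre within 5 mm of its seat), the nut, after bottoming out, stands a quarter turn back (1.57 rad, 20 degrees either way) and is still, and the fingers still grip it with more than 2 N (all of step 1 and value of joint nut_turn between 1.22 and 1.92 rad and velocity of joint nut_turn between -0.05 and 0.05 rad/s and contact force between the fingers and nut above 2 N); the arm keeps its last pose, push and grip.
It fails at once if a bystander is pushed more than 30 mm from its place (distance of any of spacer, spare_nut, screwdriver, flange, carton, tin, wrench from where it was at the start of the episode above 0.03 m).
It also fails if it takes over 70 s, if anything falls off the work surface, if the arm or the gripper's body presses on something with over 40 N, if the wrist force passes 120 N, or if a joint passes its speed limit or range.

## Robot

A 6-joint arm with a two-finger parallel gripper is mounted at the origin on the work surface. World frame = base frame: x ahead of the robot, y to its left, z up, the work surface at z = 0. Lengths are in m, angles in rad, forces in N, time in s.
With the tool pointing down it reaches from about 0.3 to 0.875 m from the base axis. Payload 6.4 kg.
Tool frame: the origin (TCP) lies midway between the tips of the shut fingers; the grasp point (between the pads) lies 19 mm behind it; z points along the fingers, y is the direction in which the jaws open and shut (so a half turn about z gives the same grasp; the last joint's range is limited). The gripper opens to 88 mm and grips with 3 to 60 N. Pads are 18 mm wide; open, the fingers measure 123 mm over their backs; the gripper's body (75 mm by 187 mm) begins 45 mm behind the grasp point.
Start: joints at [0.975, 0.181, 1.607, -0, 1.354, -0.206], TCP at [0.218, 0.532, 0.239] pointing down, gripper open.
Joint ranges: [-2.99, 2.99], [-0.89, 2.07], [0.3, 2.58], [-1.14, 4.28], [0, 2.63], [-3.12, 3.12]. Speed limits (rad/s): [2.57, 2.57, 3.01, 3.14, 3.14, 3.14].

## Interface

Orientations are given as a unit quaternion [x, y, z, w].
In Python, from workcell import state, capture, get_calibration, hand_in gives the robot as it stands. The module is installed in compiled form; this text tells all that it offers.
- The arm moves only by the tool arm_command, never from a script. Its argument "deltas" is a list of rows, each a list of 3 entries, a list of its own where there are three numbers: the finger opening in cm, from 0 to 8.81, then the shift along the tool's x, y, z in cm, then the turn, a rotation vector about the tool's x, y, z in rad. A call has 1 to 5 rows; each row is the pose to reach, as a shift and turn from the pose measured when the call began, along the tool's axes at that moment; what a row does not reach only later rows make up. A row lasts 1/8 s, in which the tool goes at most 62.5 mm and 10.7 degrees, less where a joint would pass 70% of its speed; a pose out of reach is approached as far as the arm can. A call with a gripper value outside its range is refused whole. The fingers move at their own pace and stop on an object; "newtons" is the grip in N (left out, the last holds). Time passes only in rows, so rows that repeat a pose let the fingers close. It gives the time, the measured TCP pose, the force and the opening at its end, in the units of the state.
- state(): the state, without advancing time (a new reading comes with each control period).
- capture(name): name is "scene" or "top"; returns (picture, depth): 420x560x3 uint8, red, green, blue; 420x560 float32, m along the optical axis (not along the pixel's ray), 0 where there is no reading.
- get_calibration(name): a dict with "K" (3x3 intrinsics, pixels), "position" and "orientation" of the camera in the world. Camera axes: x right, y up, looking along -z (the intrinsics and any distortion apply to the point x, -y, -z); pixel columns grow to the right and rows downward; lengths in m; the calibration is good to about 2 mm. A picture is of the moment at which its call begins. get_calibration takes no time and is no camera call.
- hand_in(): hands the job in, once; it reports no verdict.
The state is a dict: "t": time; "joints": joint angles; "dq": joint speeds; "tau": joint torques, N m; "tool_pos": TCP position; "tool_rot": TCP orientation; "force": force on the tool from outside, world axes, zero at the start; "wrist_torque": the same for the moment, N m; "gripper_width": finger opening in m.
Only numpy, scipy, OpenCV 4.12 (cv2) and the standard library are available. Lean on these libraries where they do the work, as an engineer would, in place of code of your own. Each camera call takes 0.05 s, during which the arm holds its last target.

## Working session

There is one attempt and no reset: what is moved stays moved. The work goes in short steps, Python scripts to look and compute and a tool call to move; the robot and the scene stay as the last step left them, time stands still between calls to the robot, and variables do not carry over. Pictures are saved under pics/ and viewed, and the job is handed in when it is done.

Besides the shell and the picture viewer there is one more tool, called after "Request:" in YAML: its name, and indented under it one key for each argument. arm_command: Moves the arm, as the interface text tells. Its arguments: {"type":"object","properties":{"deltas":{"type":"array"},"newtons":{"type":"number"}},"required":["deltas"]}

```bash
mkdir -p pics
cat > h.py <<'E'
import numpy as np, cv2
from workcell import state, capture, get_calibration, hand_in
from scipy.spatial.transform import Rotation as R
def cal(n):
    c=get_calibration(n); return np.array(c['K']),np.array(c['position']),R.from_quat(c['orientation']).as_matrix(),c
def ray(n,u,v,z):
    K,p,M,_=cal(n); d=M@np.array([(u-K[0,2])/K[0,0],-(v-K[1,2])/K[1,1],-1]); return p+d*(z-p[2])/d[2]
def proj(n,P):
    K,p,M,_=cal(n); q=M.T@(np.array(P)-p); return K[0,0]*q[0]/-q[2]+K[0,2], K[1,1]*q[1]/q[2]+K[1,2]
E
python3 - <<'E'
from h import *
for n in('scene','top'):
    i,d=capture(n); cv2.imwrite(f'pics/{n}0.png',cv2.resize(i[:,:,::-1],(784,588),interpolation=cv2.INTER_CUBIC)); np.savez(f'{n}0.npz',i=i,d=d); print(cal(n)[3])
print(state())
E
```

```text
{'K': array([[407.65913223,   0.        , 278.68856645],
       [  0.        , 407.65913223, 209.26407276],
       [  0.        ,   0.        ,   1.        ]]), 'position': array([ 1.08580728, -0.25045772,  0.73373146]), 'orientation': array([0.29430492, 0.18116296, 0.50777165, 0.78913405])}
{'K': array([[406.26868581,   0.        , 274.53841723],
       [  0.        , 406.26868581, 209.22868147],
       [  0.        ,   0.        ,   1.        ]]), 'position': array([ 0.36436606, -0.00663727,  1.18197695]), 'orientation': array([ 0.06232486, -0.06342135, -0.70081006,  0.7077843 ])}
{'t': 0.1, 'joints': array([ 9.74653054e-01,  1.81477494e-01,  1.60785733e+00, -3.06037304e-05,
        1.35379401e+00, -2.06312865e-01]), 'dq': array([ 0.00112189, -0.00396197, -0.0033979 , -0.00064863,  0.00201285,
        0.00090416]), 'tau': array([ 2.05447923e-04, -4.34820163e+01, -3.42694402e+01,  7.03525404e-02,
        3.40713467e-02, -7.80417326e-05]), 'tool_pos': array([0.21825343, 0.53147067, 0.23791868]), 'tool_rot': array([ 1.93680044e-01,  9.81064448e-01, -7.12925209e-04, -2.86223143e-04]), 'force': array([-0.4256278 ,  0.16729427, -0.33396862]), 'wrist_torque': array([ 0.0007406 , -0.03255838, -0.01219272]), 'gripper_width': 0.08815296793381891}
```

View pics/scene0.png

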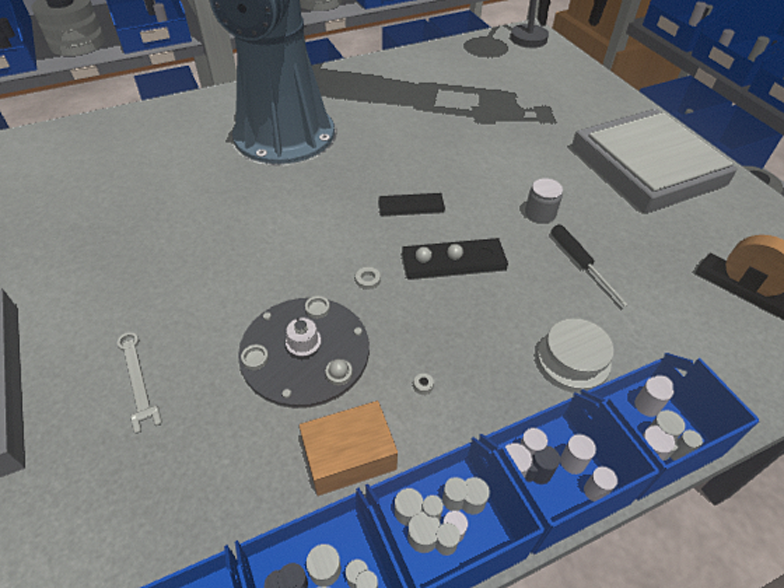

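View pics/top0.png

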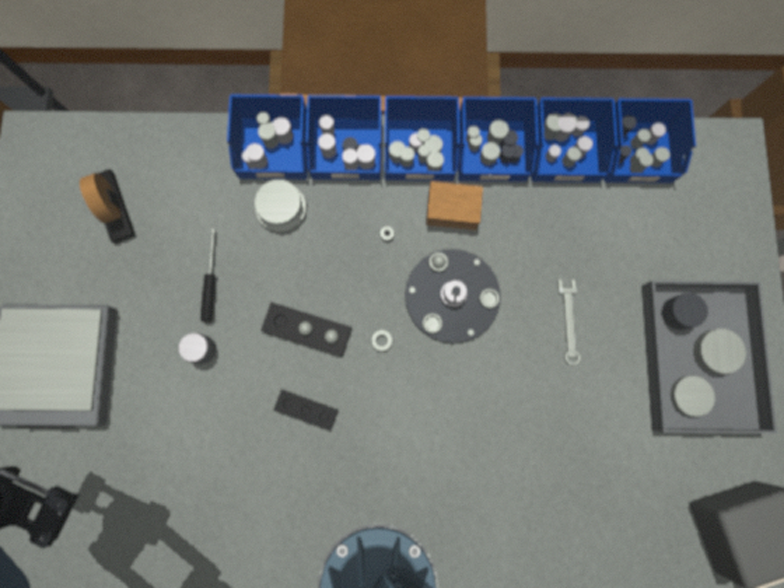

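The scene view (784x588) shows the hub at about (304,348), with the loaded cup at (339,370) and empty cups at (317,306) and (254,356). The rack is at (455,258), with balls at (424,255) and (456,252). In the top view the hub is at (452,296), the balls at (305,327) and (331,336), the empty cups at (432,323) and (489,298), and the nut at (454,292). Next I'll make enlarged crops to measure from.

Run:
```python
from h import *
t=np.load('top0.npz')['i'];s=np.load('scene0.npz')['i']
a=cv2.resize(t[170:255,280:365],(595,595),interpolation=cv2.INTER_CUBIC)
b=cv2.resize(s[205:295,165:270],(735,630),interpolation=cv2.INTER_CUBIC)[:600]
cv2.imwrite('pics/c_top.png',a[:,:,::-1]);cv2.imwrite('pics/c_sc.png',b[:,:,::-1])
# top: hub dark disc
g=cv2.cvtColor(t,cv2.COLOR_RGB2GRAY)
def cont(img,x0,x1,y0,y1,lo,hi,amin):
    g=cv2.cvtColor(img,cv2.COLOR_RGB2GRAY); m=np.zeros_like(g); m[y0:y1,x0:x1]=cv2.inRange(g,lo,hi)[y0:y1,x0:x1]
    c,_=cv2.findContours(m,cv2.RETR_EXTERNAL,cv2.CHAIN_APPROX_NONE)
    return [k for k in c if cv2.contourArea(k)>amin]
for c in cont(t,280,365,170,255,0,95,500):
    e=cv2.fitEllipse(cv2.convexHull(c)); print('top hub',e, ray('top',*e[0],0.012))
for c in cont(t,180,260,205,262,0,75,300):
    r=cv2.minAreaRect(c); print('top rack',r,ray('top',*r[0],0.018), [ray('top',*p,0.018)[:2].round(4) for p in cv2.boxPoints(r)])
for c in cont(s,165,270,205,295,0,95,500):
    e=cv2.fitEllipse(cv2.convexHull(c)); print('sc hub',e, ray('scene',*e[0],0.012))
for c in cont(t,180,260,205,262,110,256,8): 
    (x,y),r=cv2.minEnclosingCircle(c); 
    if r<9: print('top ball',x,y,r,ray('top',x,y,0.025))
for c in cont(s,280,370,165,200,120,256,8): 
    (x,y),r=cv2.minEnclosingCircle(c);
    if r<12: print('sc ball',x,y,r,ray('scene',x,y,0.025))
for c in cont(t,285,362,170,252,120,256,8): 
    (x,y),r=cv2.minEnclosingCircle(c); print('top bright',x,y,r,ray('top',x,y,0.024))
```

```text
top hub ((326.0760192871094, 215.70806884765625), (55.569766998291016, 64.679931640625), 54.34712600708008) [ 0.55724626 -0.15802813  0.012     ]
top rack ((218.54449462890625, 235.357666015625), (60.31120681762695, 21.356489181518555), 17.35402488708496) [0.49585525 0.15290924 0.018     ] [array([0.4915, 0.2447]), array([0.551, 0.229]), array([0.5002, 0.061 ]), array([0.4416, 0.078 ])]
sc hub ((216.776611328125, 251.68092346191406), (77.60102844238281, 93.95947265625), 77.26925659179688) [ 0.58519903 -0.15466543  0.012     ]
sc ball 302.5 181.0 4.924529075622559 [0.48297294 0.10134739 0.025     ]
sc ball 324.5 179.0 4.924529075622559 [0.49879669 0.1535971  0.025     ]
top bright 323.0 210.5 55.53612518310547 [ 0.57045814 -0.14776243  0.024     ]
```

View pics/c_top.png

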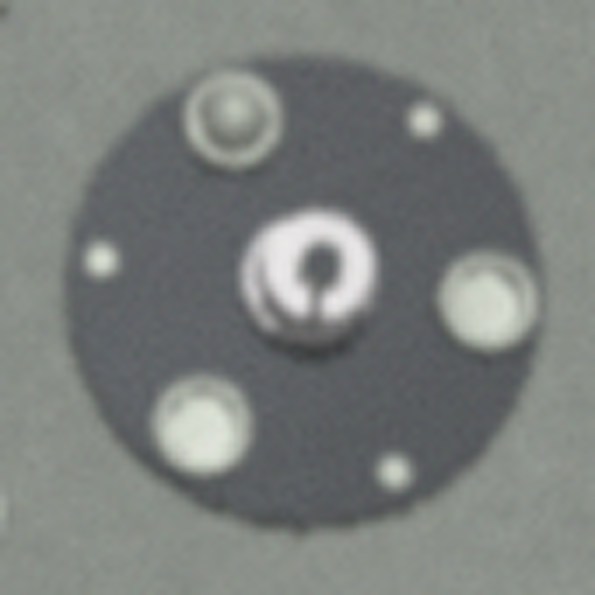

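View pics/c_sc.png

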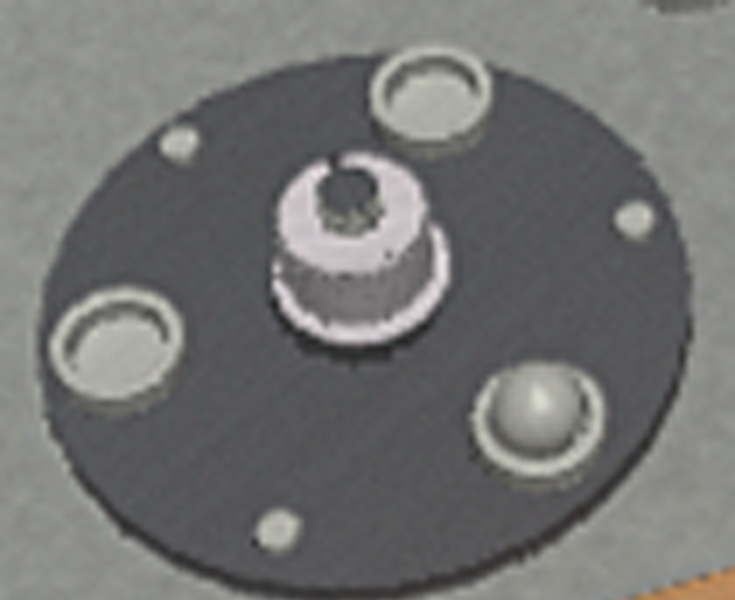

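Run:
```python
from h import *
tp=lambda x,y:((x+.5)/7-.5+280,(y+.5)/7-.5+170)
sp=lambda x,y:((x+.5)/7-.5+165,(y+.5)/7-.5+205)
T=[tp(233,118),tp(202,424),tp(488,301)]; S=[sp(540,418),sp(431,95),sp(117,344)]
for n,L in(('top',T),('scene',S)):
    P=np.array([ray(n,*p,0.024) for p in L]); c=P.mean(0); print(n,P.round(4),'c',c.round(4),np.linalg.norm(P-c,axis=1), np.degrees(np.arctan2(*(P-c).T[[1,0]])))
print('disc top',ray('top',*tp(305,292),.012))
print('balls top',[ray('top',(x+.5)/1.4-.5,(y+.5)/1.4-.5,.025).round(4) for x,y in((305,327),(331,336))])
# bright balls in top
t=np.load('top0.npz')['i'];s=np.load('scene0.npz')['i']
a=np.hstack([cv2.resize(t[210:260,182:257],(390*1,260),interpolation=cv2.INTER_CUBIC),cv2.resize(s[165:203,284:367],(390,179),interpolation=cv2.INTER_CUBIC)[:179].repeat(1,0) if 0 else cv2.resize(s[160:210,288:363],(390,260),interpolation=cv2.INTER_CUBIC)])
cv2.imwrite('pics/rk.png',a[:,:,::-1])
```

```text
top [[ 0.6417 -0.1189  0.024 ]
 [ 0.5128 -0.1053  0.024 ]
 [ 0.5651 -0.2238  0.024 ]] c [ 0.5732 -0.1493  0.024 ] [0.07494512 0.07477128 0.07488502] [ 23.94417879 143.92060322 -96.18278512]
scene [[ 0.644  -0.12    0.024 ]
 [ 0.5161 -0.1073  0.024 ]
 [ 0.5681 -0.2253  0.024 ]] c [ 0.5761 -0.1509  0.024 ] [0.07462322 0.07410631 0.0748246 ] [ 24.40796344 143.99963224 -96.1382852 ]
disc top [ 0.57026444 -0.14961605  0.012     ]
balls top [array([0.5006, 0.1545, 0.025 ]), array([0.4827, 0.1009, 0.025 ])]
```

View pics/rk.png

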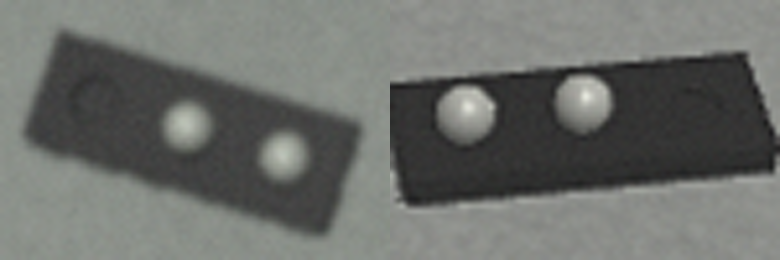

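Run:
```python
from h import *
tp=lambda x,y:((x+.5)/5.2-.5+182,(y+.5)/5.2-.5+210)
sp=lambda x,y:((x-390+.5)/5.2-.5+288,(y+.5)/5.2-.5+160)
for n,L in(('top',[tp(187,126.5),tp(284,156)]),('scene',[sp(583,104),sp(466,114)])):
    P=np.array([ray(n,*p,.025) for p in L]); print(n,P.round(4),np.linalg.norm(P[0]-P[1]))
def tri(u,v):
    A=[];b=[]
    M_=np.zeros((3,3));v_=np.zeros(3)
    for n,p in(('top',u),('scene',v)):
        o=cal(n)[1];d=ray(n,*p,0)-o;d/=np.linalg.norm(d);Q=np.eye(3)-np.outer(d,d);M_+=Q;v_+=Q@o
    return np.linalg.solve(M_,v_)
print(tri(tp(187,126.5),sp(583,104)),tri(tp(284,156),sp(466,114)))
q=state()['tool_rot'];print(R.from_quat(q).as_matrix().round(3))
```

```text
top [[0.4992 0.1549 0.025 ]
 [0.4834 0.1011 0.025 ]] 0.05604449393866995
scene [[0.5008 0.1531 0.025 ]
 [0.4843 0.0999 0.025 ]] 0.0556834510614098
[0.49919445 0.15475886 0.022899  ] [0.48338084 0.10086824 0.0238367 ]
[[-0.925  0.38  -0.001]
 [ 0.38   0.925 -0.001]
 [ 0.    -0.002 -1.   ]]
```

```bash
cat >> h.py <<'E'
def rot(yaw):
    y=np.array([np.cos(yaw),np.sin(yaw),0]);z=np.array([0,0,-1.]);x=np.cross(y,z);return np.stack([x,y,z],1)
def goto(p,yawdeg):
    s=state();M=R.from_quat(s['tool_rot']).as_matrix()
    d=M.T@(np.array(p)-s['tool_pos'])*100; r=R.from_matrix(M.T@rot(np.radians(yawdeg))).as_rotvec()
    y=M[:,1]
    print('t',round(s['t'],2),'pos',s['tool_pos'].round(4),'yaw',round(np.degrees(np.arctan2(y[1],y[0])),2),'w',round(s['gripper_width'],4),'F',s['force'].round(2),'T',s['wrist_torque'].round(3),'q',s['joints'].round(2))
    print('delta',d.round(2).tolist(),r.round(3).tolist())
E
python3 -c "
from h import *
goto([.5,.154,.12],-16.4)"
```

```text
t 0.1 pos [0.2183 0.5315 0.2379] yaw 67.66 w 0.0882 F [-0.43  0.17 -0.33] T [ 0.001 -0.033 -0.012] q [ 0.97  0.18  1.61 -0.    1.35 -0.21]
delta [-40.41, -24.19, 11.82] [-0.001, 0.001, 1.467]
```

Request:
arm_command:
  deltas:
    - [5, [-40.4, -24.2, 8], [0, 0, 1.467]]
    - [5, [-40.4, -24.2, 8], [0, 0, 1.467]]
    - [5, [-40.4, -24.2, 8], [0, 0, 1.467]]
    - [5, [-40.4, -24.2, 8], [0, 0, 1.467]]
    - [5, [-40.4, -24.2, 8], [0, 0, 1.467]]
  newtons: 20

```text
t: 0.72
tool_pos: [0.4032, 0.2831, 0.1856]
tool_rot: [0.618, 0.786, -0.0, 0.0]
force: [1.1, 0.3, 0.3]
gripper_width: 0.0501
```

```bash
python3 -c "
from h import *
goto([.5,.154,.09],-16.4)"
```

```text
t 0.72 pos [0.4032 0.2831 0.1856] yaw 13.61 w 0.0501 F [1.13 0.29 0.26] T [-0.033  0.017 -0.009] q [ 0.37  0.05  1.86 -0.    1.23  0.13]
delta [-14.82, 6.38, 9.57] [-0.0, 0.001, 0.524]
```

Request:
arm_command:
  deltas:
    - [5, [-14.8, 6.4, 9.5], [0, 0, 0.524]]
    - [5, [-14.8, 6.4, 9.5], [0, 0, 0.524]]
    - [5, [-14.8, 6.4, 9.5], [0, 0, 0.524]]
    - [5, [-14.8, 6.4, 9.5], [0, 0, 0.524]]
    - [5, [-14.8, 6.4, 9.5], [0, 0, 0.524]]

```text
t: 1.35
tool_pos: [0.4997, 0.1544, 0.0905]
tool_rot: [0.801, 0.599, -0.001, -0.0]
force: [-0.9, -0.2, 0.4]
gripper_width: 0.0498
```

```bash
python3 -c "
from h import *
goto([.5,.154,.022],-16.4)
i,d=capture('scene');cv2.imwrite('pics/a1.png',cv2.resize(i[110:230,240:400],(800,600),interpolation=cv2.INTER_CUBIC)[:,:,::-1])
i,d=capture('top');cv2.imwrite('pics/a2.png',cv2.resize(i[180:285,170:310],(800,600),interpolation=cv2.INTER_CUBIC)[:,:,::-1])
"
```

```text
t 1.35 pos [0.4997 0.1544 0.0905] yaw -16.39 w 0.0498 F [-0.91 -0.21  0.37] T [-0.078  0.133  0.063] q [ 0.07  0.26  1.85 -0.    1.04  0.36]
delta [-0.02, 0.05, 6.85] [-0.001, 0.001, 0.0]
```

View pics/a1.png

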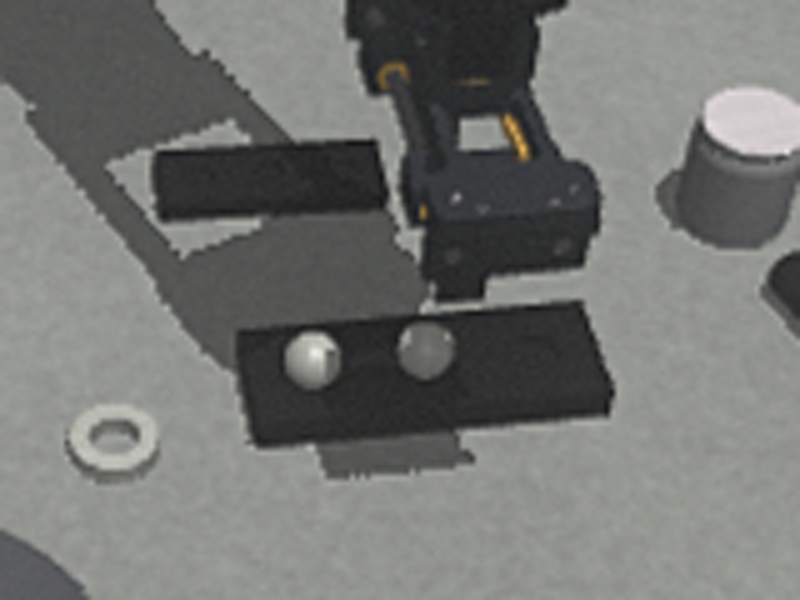

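View pics/a2.png

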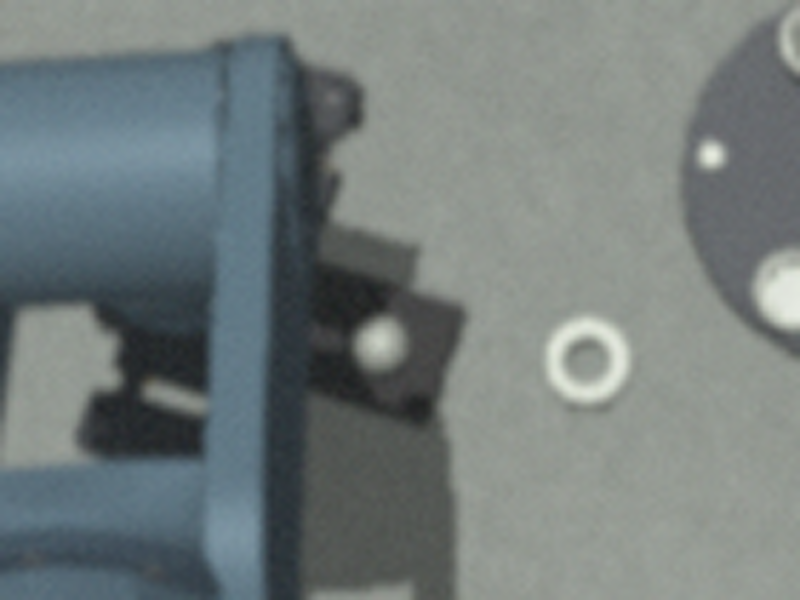

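Scene crop: the open jaws are above the middle ball (427,350), with the end ball at (313,360). In the top crop the arm hides the gripper. Descending now.

Request:
arm_command:
  deltas:
    - [5, [0, 0.05, 4], [0, 0, 0]]
    - [5, [0, 0.05, 6], [0, 0, 0]]
    - [5, [0, 0.05, 6.85], [0, 0, 0]]
    - [5, [0, 0.05, 6.85], [0, 0, 0]]

```text
t: 1.95
tool_pos: [0.5003, 0.156, 0.0234]
tool_rot: [0.8, 0.6, 0.0, 0.0]
force: [0.8, -0.5, 0.6]
gripper_width: 0.0498
```

Request:
arm_command:
  deltas:
    - [2, [0, 0, 0], [0, 0, 0]]
    - [2, [0, 0, 0], [0, 0, 0]]
    - [2, [0, 0, 0], [0, 0, 0]]
    - [2, [0, 0, 0], [0, 0, 0]]

```text
t: 2.45
tool_pos: [0.5002, 0.1562, 0.0241]
tool_rot: [0.8, 0.6, 0.0, 0.0]
force: [-3.7, 1.2, 6.1]
gripper_width: 0.0268
```

```bash
python3 -c "
from h import *
i,d=capture('scene');cv2.imwrite('pics/b1.png',cv2.resize(i[110:230,240:400],(800,600),interpolation=cv2.INTER_CUBIC)[:,:,::-1])
goto([.5,.154,.022],-16.4)
"
```

```text
t 2.5 pos [0.5002 0.1562 0.0241] yaw -16.2 w 0.026 F [-3.71  1.65  6.07] T [ 0.16   0.586 -0.029] q [ 0.08  0.37  1.87 -0.    0.9   0.36]
delta [-0.22, 0.04, 0.21] [0.001, -0.0, 0.004]
```

View pics/b1.png

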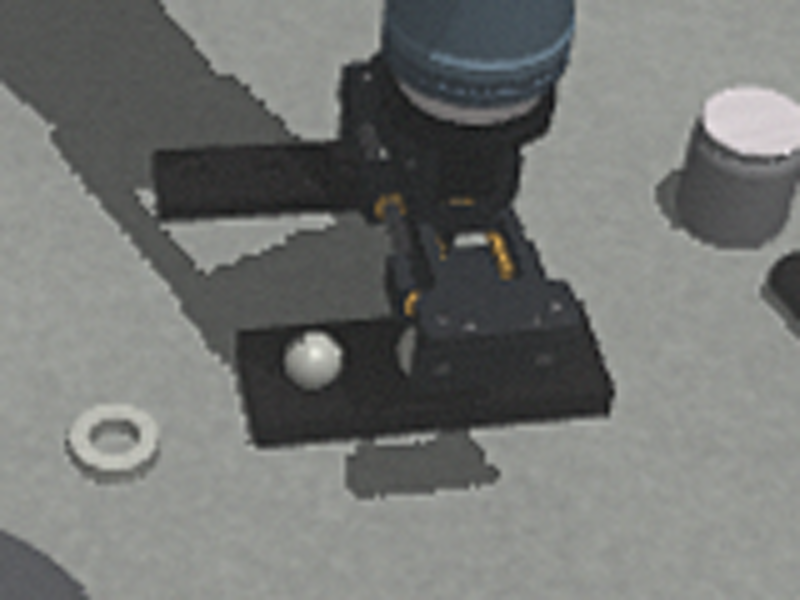

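The jaws show 26 mm, less than the 28 mm ball, with an upward push, so the grip is above the equator. I'll reopen, shift 2 mm and go lower.

Request:
arm_command:
  deltas:
    - [5, [0, 0, 0], [0, 0, 0]]
    - [5, [0, 0, 0], [0, 0, 0]]
    - [5, [-0.2, 0, 0.2], [0, 0, 0]]
    - [5, [-0.3, 0, 0.5], [0, 0, 0]]
    - [5, [-0.3, 0, 0.5], [0, 0, 0]]

```text
t: 3.12
tool_pos: [0.4991, 0.1531, 0.0187]
tool_rot: [0.8, 0.6, -0.0, 0.0]
force: [0.2, 0.6, 0.2]
gripper_width: 0.0499
```

```bash
python3 -c "
from h import *
goto([.5,.154,.022],-16.4)
"
```

```text
t 3.12 pos [0.4991 0.1531 0.0187] yaw -16.21 w 0.0499 F [0.17 0.57 0.19] T [-0.065  0.126  0.002] q [ 0.07  0.38  1.87 -0.    0.89  0.35]
delta [0.11, 0.06, -0.33] [0.0, 0.0, 0.003]
```

Request:
arm_command:
  deltas:
    - [2, [0, 0, 0], [0, 0, 0]]
    - [2, [0, 0, 0], [0, 0, 0]]
    - [2, [0, 0, 0], [0, 0, 0]]
    - [2, [0, 0, 0], [0, 0, 0]]

```text
t: 3.62
tool_pos: [0.4991, 0.1532, 0.0187]
tool_rot: [0.8, 0.6, -0.0, 0.0]
force: [-0.5, 0.3, 0.7]
gripper_width: 0.0265
```

```bash
python3 -c "
from h import *
goto([.5,.154,.022],-16.4)
"
```

```text
t 3.62 pos [0.4991 0.1532 0.0187] yaw -16.21 w 0.0265 F [-0.47  0.33  0.66] T [-0.024  0.14  -0.038] q [ 0.07  0.38  1.87 -0.    0.89  0.35]
delta [0.1, 0.06, -0.33] [0.0, 0.0, 0.003]
```

Request:
arm_command:
  deltas:
    - [2, [0, 0, -2], [0, 0, 0]]
    - [2, [0, 0, -5], [0, 0, 0]]
    - [2, [0, 0, -8], [0, 0, 0]]
    - [2, [0, 0, -8], [0, 0, 0]]
    - [2, [0, 0, -8], [0, 0, 0]]

```text
t: 4.25
tool_pos: [0.4984, 0.1531, 0.0977]
tool_rot: [0.8, 0.6, -0.001, -0.0]
force: [-0.7, 0.9, -2.1]
gripper_width: 0.0267
```

```bash
python3 -c "
from h import *
i,d=capture('scene');cv2.imwrite('pics/b2.png',cv2.resize(i[80:230,240:440],(800,600),interpolation=cv2.INTER_CUBIC)[:,:,::-1])
goto([.5145,-.1065,.095],-16.4)
"
```

```text
t 4.3 pos [0.498  0.1531 0.0973] yaw -16.21 w 0.0264 F [ 1.    0.42 -0.7 ] T [0.005 0.121 0.003] q [ 0.07  0.24  1.85 -0.    1.05  0.35]
delta [-24.47, 8.83, 0.23] [-0.002, 0.001, 0.003]
```

View pics/b2.png

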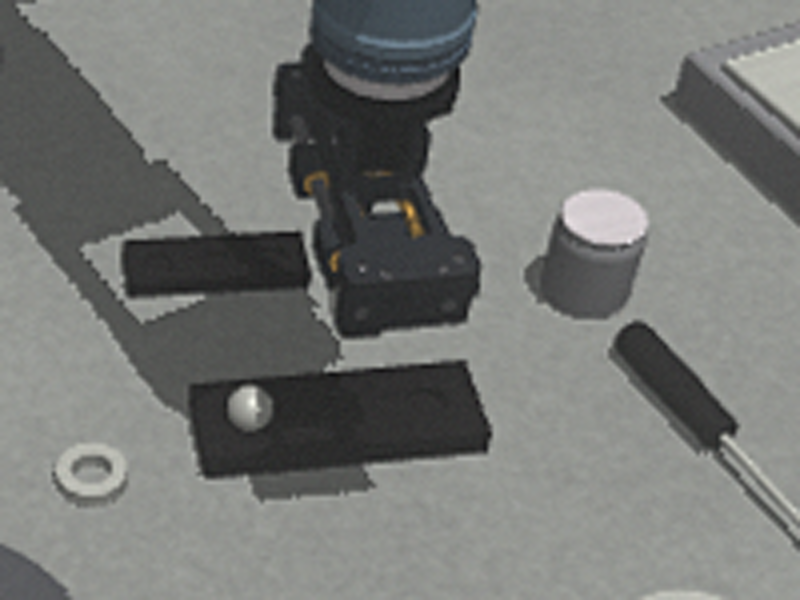

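```bash
python3 -c "
from h import *
s=state();M=R.from_quat(s['tool_rot']).as_matrix()
for nm,p in dict(tcp=[0,0,0],fing=[.009,.013,0],fing2=[-.009,.013,0],fb=[.009,.031,0],fb2=[-.009,.031,0],b1=[.0375,.0935,-.064],b2=[-.0375,.0935,-.064],w1=[.0375,.031,0],w2=[-.0375,.031,0]).items():
  u,v=proj('scene',s['tool_pos']+M@np.array(p));print(nm,(u-240)*4,(v-80)*4)
"
```

```text
tcp 348.926420803617 307.0833351156276
fing 369.358717261091 320.9423435607084
fing2 338.6646252354685 323.8165423377361
fb 376.7567622925917 342.533728172122
fb2 345.69511099086594 345.48891170404306
b1 474.2495135604147 330.20815690439963
b2 331.4461607222579 343.76487010249457
w1 425.6736417268544 337.8798108664098
w2 296.2477877726087 350.19329505613007
```

Ball is held: the middle pocket is empty and the width is 26.5 mm. The projected body corners match the picture. Moving to the first empty cup.

Request:
arm_command:
  deltas:
    - [2, [-24.4, 8.8, 0.2], [0, 0, 0]]
    - [2, [-24.4, 8.8, 0.2], [0, 0, 0]]
    - [2, [-24.4, 8.8, 0.2], [0, 0, 0]]
    - [2, [-24.4, 8.8, 0.2], [0, 0, 0]]
    - [2, [-24.4, 8.8, 0.2], [0, 0, 0]]

```text
t: 4.92
tool_pos: [0.5138, -0.1093, 0.0941]
tool_rot: [0.801, 0.598, -0.002, -0.001]
force: [0.7, -0.1, -2.3]
gripper_width: 0.0266
```

```bash
python3 -c "
from h import *
goto([.5145,-.1065,.05],-16.4)
i,d=capture('scene');cv2.imwrite('pics/c1.png',cv2.resize(i[170:290,150:310],(800,600),interpolation=cv2.INTER_CUBIC)[:,:,::-1])
i,d=capture('top');cv2.imwrite('pics/c2.png',cv2.resize(i[150:270,260:420],(800,600),interpolation=cv2.INTER_CUBIC)[:,:,::-1])
"
```

```text
t 4.92 pos [ 0.5138 -0.1093  0.0941] yaw -16.49 w 0.0266 F [ 0.75 -0.07 -2.27] T [-0.068  0.06   0.036] q [-0.43  0.26  1.84 -0.    1.05 -0.15]
delta [0.3, 0.0, 4.4] [-0.004, 0.001, -0.002]
```

View pics/c1.png

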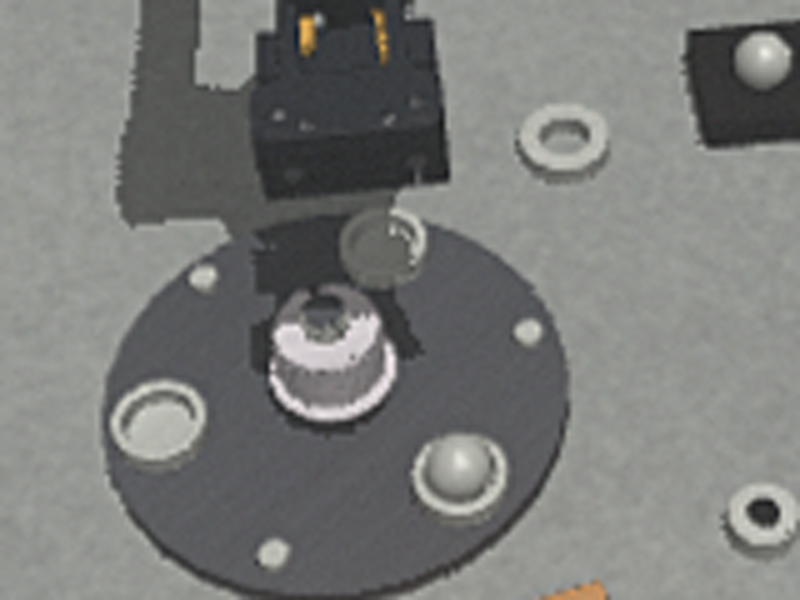

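View pics/c2.png

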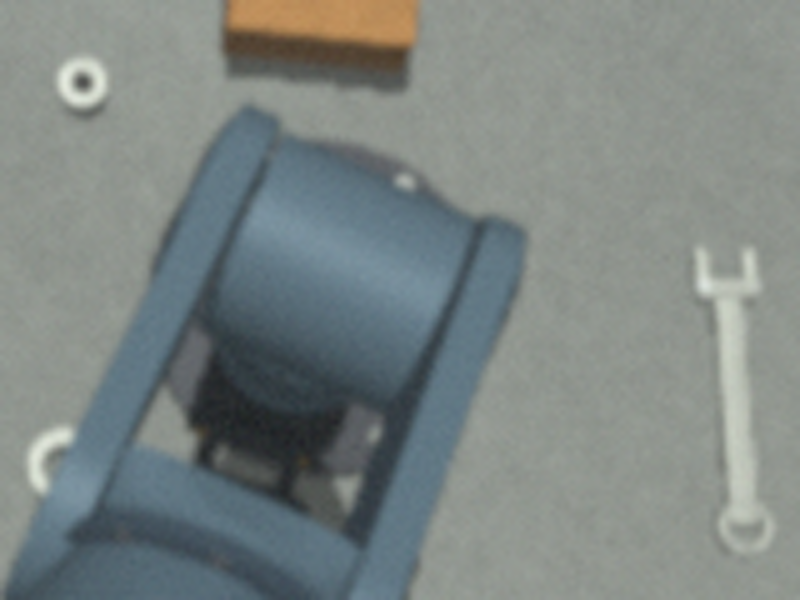

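Scene crop: the body hides the held ball, and the cup is at (385,240). The top view is blocked. I'll descend in stages and watch the force.

Request:
arm_command:
  deltas:
    - [2, [0.3, 0, 3], [0, 0, 0]]
    - [2, [0.3, 0, 5], [0, 0, 0]]
    - [2, [0.3, 0, 5], [0, 0, 0]]
    - [2, [0.3, 0, 5], [0, 0, 0]]

```text
t: 5.52
tool_pos: [0.5144, -0.1025, 0.0443]
tool_rot: [0.8, 0.6, -0.002, -0.002]
force: [-0.6, -1.0, -0.7]
gripper_width: 0.0266
```

```bash
python3 -c "
from h import *
goto([.5145,-.1065,.027],-16.4)
"
```

```text
t 5.53 pos [ 0.5144 -0.1025  0.0443] yaw -16.27 w 0.0266 F [-0.56 -0.95 -0.74] T [-0.053  0.072 -0.019] q [-0.42  0.34  1.86 -0.    0.95 -0.14]
delta [-0.38, 0.14, 1.73] [-0.005, 0.0, 0.002]
```

Request:
arm_command:
  deltas:
    - [2, [-0.4, 0.15, 0.8], [0, 0, 0]]
    - [2, [-0.4, 0.15, 0.8], [0, 0, 0]]
    - [2, [-0.4, 0.15, 0.8], [0, 0, 0]]
    - [2, [-0.4, 0.15, 0.8], [0, 0, 0]]

```text
t: 6.02
tool_pos: [0.5148, -0.1069, 0.0365]
tool_rot: [0.8, 0.6, -0.001, -0.002]
force: [-0.2, 0.4, -0.8]
gripper_width: 0.027
```

```bash
python3 -c "
from h import *
goto([.5145,-.1065,.0265],-16.4)
"
```

```text
t 6.03 pos [ 0.5148 -0.1069  0.0365] yaw -16.29 w 0.027 F [-0.2   0.37 -0.76] T [-0.038  0.063 -0.03 ] q [-0.43  0.36  1.86 -0.    0.93 -0.15]
delta [0.03, -0.03, 1.0] [-0.004, 0.0, 0.002]
```

Request:
arm_command:
  deltas:
    - [2, [0, 0, 0.5], [0, 0, 0]]
    - [2, [0, 0, 1], [0, 0, 0]]
    - [2, [0, 0, 1], [0, 0, 0]]
    - [2, [0, 0, 1], [0, 0, 0]]

```text
t: 6.52
tool_pos: [0.5147, -0.1068, 0.0264]
tool_rot: [0.8, 0.6, -0.001, -0.002]
force: [-0.0, 0.8, -0.7]
gripper_width: 0.0268
```

```bash
python3 -c "
from h import *
goto([.5145,-.1065,.0255],-16.4)
i,d=capture('scene');cv2.imwrite('pics/d1.png',cv2.resize(i[170:290,150:310],(800,600),interpolation=cv2.INTER_CUBIC)[:,:,::-1])
"
```

```text
t 6.53 pos [ 0.5147 -0.1068  0.0264] yaw -16.29 w 0.0268 F [-0.03  0.85 -0.73] T [-0.077  0.086  0.026] q [-0.43  0.37  1.86 -0.    0.91 -0.15]
delta [0.03, -0.03, 0.09] [-0.004, 0.0, 0.002]
```

View pics/d1.png

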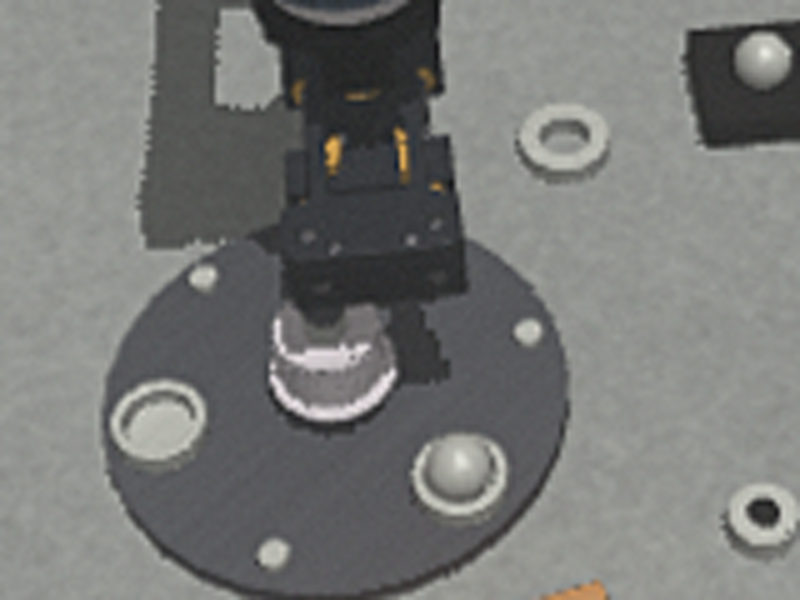

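No contact force, with the ball bottom about 6 mm below the rim. Releasing, then lifting.

Request:
arm_command:
  deltas:
    - [4, [0, 0, 0], [0, 0, 0]]
    - [4, [0, 0, 0], [0, 0, 0]]
    - [4, [0, 0, 0], [0, 0, 0]]

```text
t: 6.95
tool_pos: [0.515, -0.1069, 0.0267]
tool_rot: [0.8, 0.6, -0.001, -0.001]
force: [-0.2, -0.1, 0.3]
gripper_width: 0.0398
```

Request:
arm_command:
  deltas:
    - [4, [0, 0, -2], [0, 0, 0]]
    - [4, [0, 0, -5], [0, 0, 0]]
    - [4, [0, 0, -7], [0, 0, 0]]
    - [4, [0, 0, -7], [0, 0, 0]]

```text
t: 7.45
tool_pos: [0.5165, -0.1076, 0.0984]
tool_rot: [0.8, 0.6, -0.0, 0.0]
force: [0.2, -0.3, -0.0]
gripper_width: 0.0404
```

```bash
python3 -c "
from h import *
i,d=capture('scene');cv2.imwrite('pics/d2.png',cv2.resize(i[170:290,150:310],(800,600),interpolation=cv2.INTER_CUBIC)[:,:,::-1])
goto([.4845,.1005,.1],-16.4)
"
```

```text
t 7.5 pos [ 0.5156 -0.1072  0.0971] yaw -16.28 w 0.0401 F [-0.06  0.05 -0.76] T [-0.059  0.09   0.033] q [-0.43  0.25  1.84 -0.    1.05 -0.15]
delta [19.06, -8.81, -0.28] [-0.002, 0.001, 0.002]
```

View pics/d2.png

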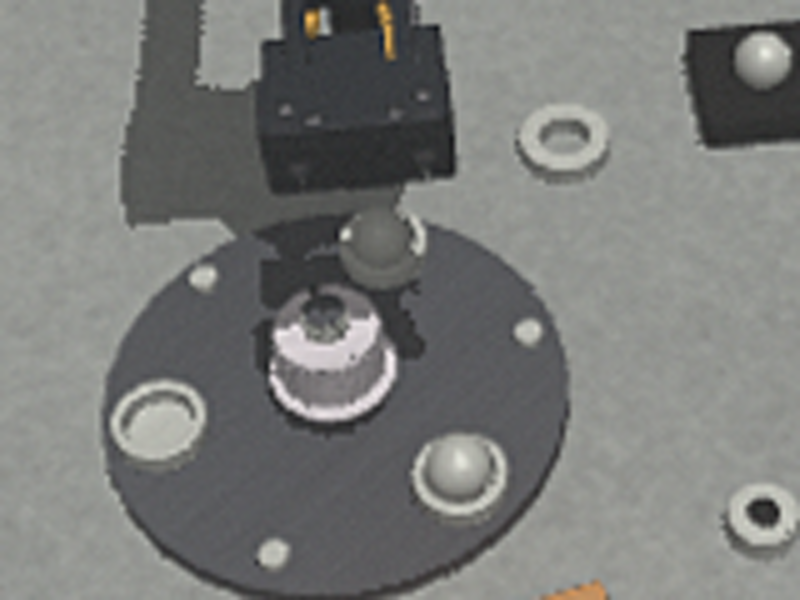

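The ball sits in the upper cup at (380,237), shaped like the loaded one. Next is the second ball, where I'll apply the offset the first grasp showed: the TCP target goes to about (0.4835, 0.100).

Request:
arm_command:
  deltas:
    - [5, [19, -8.8, -0.3], [0, 0, 0]]
    - [5, [19, -8.8, -0.3], [0, 0, 0]]
    - [5, [19, -8.8, -0.3], [0, 0, 0]]
    - [5, [19, -8.8, -0.3], [0, 0, 0]]
    - [5, [19, -8.8, -0.3], [0, 0, 0]]

```text
t: 8.12
tool_pos: [0.4832, 0.1013, 0.0989]
tool_rot: [0.799, 0.601, -0.002, -0.001]
force: [0.3, -0.6, 0.2]
gripper_width: 0.0504
```

```bash
python3 -c "
from h import *
goto([.4837,.1,.04],-16.4)
"
```

```text
t 8.12 pos [0.4832 0.1013 0.0989] yaw -16.1 w 0.0504 F [ 0.27 -0.55  0.21] T [-0.053  0.107  0.001] q [-0.03  0.18  1.92 -0.    1.05  0.25]
delta [-0.1, 0.11, 5.89] [-0.004, 0.001, 0.005]
```

Request:
arm_command:
  deltas:
    - [5, [-0.1, 0.1, 3.5], [0, 0, 0.005]]
    - [5, [-0.1, 0.1, 5.8], [0, 0, 0.005]]
    - [5, [-0.1, 0.1, 5.8], [0, 0, 0.005]]
    - [5, [-0.1, 0.1, 5.8], [0, 0, 0.005]]

```text
t: 8.62
tool_pos: [0.4841, 0.0993, 0.0413]
tool_rot: [0.801, 0.599, -0.002, -0.001]
force: [0.9, -0.1, 0.4]
gripper_width: 0.0505
```

```bash
python3 -c "
from h import *
goto([.4837,.1,.019],-16.4)
"
```

```text
t 8.62 pos [0.4841 0.0993 0.0413] yaw -16.45 w 0.0505 F [ 0.94 -0.13  0.36] T [-0.017  0.087 -0.022] q [-0.04  0.29  1.94 -0.    0.92  0.25]
delta [0.06, -0.05, 2.23] [-0.004, 0.001, -0.001]
```

Request:
arm_command:
  deltas:
    - [5, [0.05, -0.05, 1.5], [0, 0, 0]]
    - [5, [0.05, -0.05, 2.2], [0, 0, 0]]
    - [5, [0.05, -0.05, 2.2], [0, 0, 0]]
    - [5, [0.05, -0.05, 2.2], [0, 0, 0]]

```text
t: 9.12
tool_pos: [0.4836, 0.0999, 0.0191]
tool_rot: [0.801, 0.599, -0.002, -0.001]
force: [0.5, 0.3, 0.4]
gripper_width: 0.0496
```

Request:
arm_command:
  deltas:
    - [2, [0, 0, 0], [0, 0, 0]]
    - [2, [0, 0, 0], [0, 0, 0]]
    - [2, [0, 0, 0], [0, 0, 0]]
    - [2, [0, 0, 0], [0, 0, 0]]

```text
t: 9.62
tool_pos: [0.4832, 0.1001, 0.0191]
tool_rot: [0.801, 0.599, -0.002, -0.002]
force: [-1.4, 0.8, 2.8]
gripper_width: 0.0269
```

Request:
arm_command:
  deltas:
    - [2, [0, 0, -2], [0, 0, 0]]
    - [2, [0, 0, -5], [0, 0, 0]]
    - [2, [0, 0, -8], [0, 0, 0]]
    - [2, [0, 0, -8], [0, 0, 0]]
    - [2, [0, 0, -8], [0, 0, 0]]

```text
t: 10.25
tool_pos: [0.483, 0.1, 0.0982]
tool_rot: [0.801, 0.599, -0.002, -0.002]
force: [-0.6, -0.9, -0.2]
gripper_width: 0.0267
```

```bash
python3 -c "
from h import *
goto([.5666,-.2246,.1],-10)
"
```

```text
t 10.25 pos [0.483  0.1    0.0982] yaw -16.44 w 0.0267 F [-0.58 -0.93 -0.19] T [-0.051  0.086  0.001] q [-0.04  0.19  1.92 -0.    1.05  0.25]
delta [-28.77, 17.2, -0.23] [-0.006, 0.001, -0.112]
```

Request:
arm_command:
  deltas:
    - [2, [-28.7, 17.2, -0.3], [0, 0, -0.11]]
    - [2, [-28.7, 17.2, -0.3], [0, 0, -0.11]]
    - [2, [-28.7, 17.2, -0.3], [0, 0, -0.11]]
    - [2, [-28.7, 17.2, -0.3], [0, 0, -0.11]]
    - [2, [-28.7, 17.2, -0.3], [0, 0, -0.11]]

```text
t: 10.88
tool_pos: [0.5606, -0.2041, 0.0984]
tool_rot: [0.767, 0.642, -0.003, -0.003]
force: [0.6, 0.4, -0.1]
gripper_width: 0.0269
```

```bash
python3 -c "
from h import *
i,d=capture('scene');cv2.imwrite('pics/e1.png',cv2.resize(i[140:290,150:350],(800,600),interpolation=cv2.INTER_CUBIC)[:,:,::-1])
goto([.5666,-.2246,.045],-10)
"
```

```text
t 10.93 pos [ 0.5625 -0.2122  0.0994] yaw -10.37 w 0.027 F [-0.97 -4.6   1.18] T [-0.264  0.16   0.037] q [-0.55  0.4   1.64 -0.01  1.11 -0.37]
delta [-1.12, 0.65, 5.44] [-0.004, 0.005, -0.006]
```

View pics/e1.png

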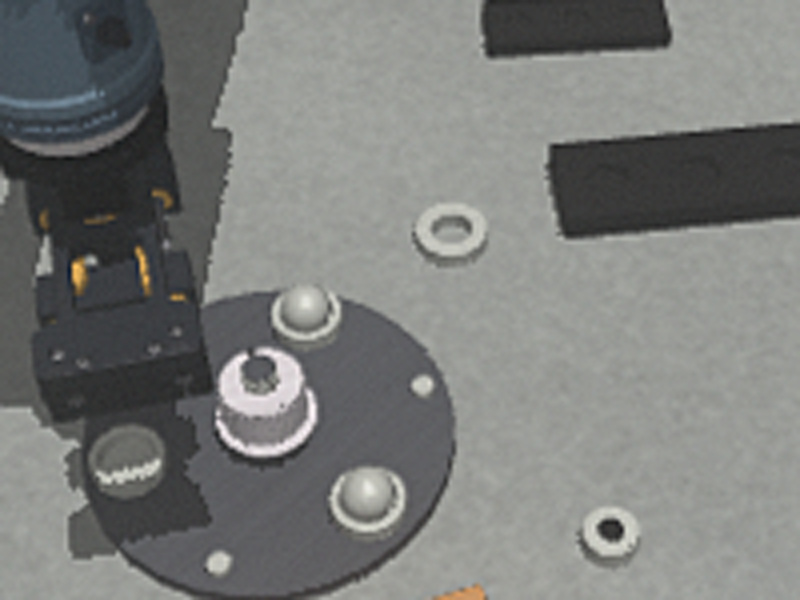

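The first ball is seated at (307,308), like the loaded one at (368,495). The rack is empty and the second ball is held.

Request:
arm_command:
  deltas:
    - [2, [-1.1, 0.65, 1], [0, 0, 0]]
    - [2, [-1.1, 0.65, 4], [0, 0, 0]]
    - [2, [-1.1, 0.65, 5.2], [0, 0, 0]]
    - [2, [-1.1, 0.65, 5.2], [0, 0, 0]]
    - [2, [-1.1, 0.65, 5.2], [0, 0, 0]]

```text
t: 11.55
tool_pos: [0.5671, -0.2243, 0.048]
tool_rot: [0.768, 0.641, -0.003, 0.0]
force: [-0.4, -0.2, -0.5]
gripper_width: 0.0263
```

```bash
python3 -c "
from h import *
goto([.5666,-.2246,.0365],-10)
"
```

```text
t 11.55 pos [ 0.5671 -0.2243  0.048 ] yaw -10.34 w 0.0263 F [-0.36 -0.2  -0.5 ] T [-0.059  0.049  0.032] q [-0.57  0.49  1.63 -0.01  1.02 -0.38]
delta [-0.04, -0.04, 1.15] [-0.003, 0.005, -0.006]
```

Request:
arm_command:
  deltas:
    - [2, [0, 0, 1], [0, 0, 0]]
    - [2, [0, 0, 1], [0, 0, 0]]
    - [2, [0, 0, 1.6], [0, 0, 0]]
    - [2, [0, 0, 2.15], [0, 0, 0]]
    - [2, [0, 0, 2.15], [0, 0, 0]]

```text
t: 12.18
tool_pos: [0.5665, -0.2241, 0.0257]
tool_rot: [0.768, 0.64, -0.003, -0.0]
force: [-0.0, 0.7, -1.2]
gripper_width: 0.0261
```

```bash
python3 -c "
from h import *
goto([.5666,-.2246,.0265],-10)
"
```

```text
t 12.18 pos [ 0.5665 -0.2241  0.0257] yaw -10.34 w 0.0261 F [-0.02  0.67 -1.18] T [-0.047  0.082  0.041] q [-0.57  0.52  1.64 -0.01  0.99 -0.38]
delta [-0.05, 0.02, -0.08] [-0.004, 0.005, -0.006]
```

No contact. Releasing.

Request:
arm_command:
  deltas:
    - [4, [0, 0, 0], [0, 0, 0]]
    - [4, [0, 0, 0], [0, 0, 0]]
    - [4, [0, 0, 0], [0, 0, 0]]

```text
t: 12.55
tool_pos: [0.5667, -0.2242, 0.026]
tool_rot: [0.768, 0.641, -0.003, 0.0]
force: [0.2, -1.0, 0.5]
gripper_width: 0.0397
```

Request:
arm_command:
  deltas:
    - [4, [0, 0, -2], [0, 0, 0]]
    - [4, [0, 0, -5], [0, 0, 0]]
    - [4, [0, 0, -7.5], [0, 0, 0]]
    - [4, [0, 0, -7.5], [0, 0, 0]]
    - [4, [0, 0, -7.5], [0, 0, 0]]

```text
t: 13.18
tool_pos: [0.5668, -0.2238, 0.1009]
tool_rot: [0.768, 0.641, -0.003, -0.0]
force: [0.5, 1.0, -0.0]
gripper_width: 0.0402
```

```bash
python3 -c "
from h import *
i,d=capture('scene');cv2.imwrite('pics/f1.png',cv2.resize(i[140:290,150:350],(800,600),interpolation=cv2.INTER_CUBIC)[:,:,::-1])
goto([.5747,-.15,.1],65)
"
```

```text
t 13.22 pos [ 0.5665 -0.2236  0.1002] yaw -10.34 w 0.0401 F [-0.19  0.87  0.17] T [-0.083  0.046  0.009] q [-0.57  0.41  1.62 -0.01  1.12 -0.38]
delta [7.38, -0.51, -0.01] [-0.007, 0.0, -1.315]
```

View pics/f1.png

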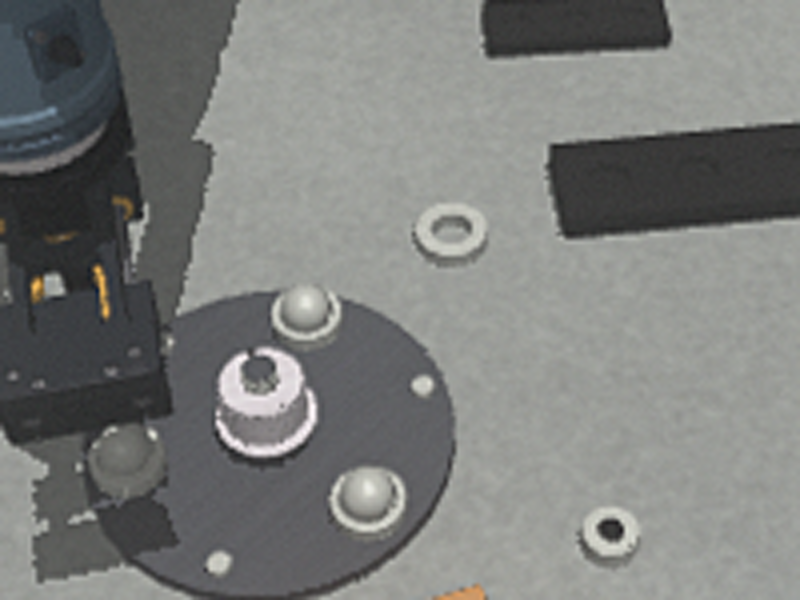

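All three cups are loaded: (307,308), (368,495) and (126,450). Next is the nut; I'll turn the jaws to yaw 80 degrees above it.

Request:
arm_command:
  deltas:
    - [6, [7.4, -0.5, 0], [0, 0, -1.57]]
    - [6, [7.4, -0.5, 0], [0, 0, -1.57]]
    - [6, [7.4, -0.5, 0], [0, 0, -1.57]]
    - [6, [7.4, -0.5, 0], [0, 0, -1.57]]
    - [6, [7.4, -0.5, 0], [0, 0, -1.57]]

```text
t: 13.85
tool_pos: [0.5739, -0.1492, 0.0984]
tool_rot: [0.393, 0.92, -0.003, -0.003]
force: [-0.2, 0.3, -0.1]
gripper_width: 0.0602
```

```bash
python3 -c "
from h import *
goto([.5747,-.15,.09],80)
"
```

```text
t 13.85 pos [ 0.5739 -0.1492  0.0984] yaw 43.74 w 0.0602 F [-0.16  0.28 -0.14] T [-0.053  0.049 -0.009] q [-0.45  0.38  1.66 -0.01  1.11 -1.21]
delta [-0.11, 0.01, 0.83] [-0.006, -0.006, -0.633]
```

Request:
arm_command:
  deltas:
    - [6, [-0.1, 0, 0.8], [-0.006, -0.006, -0.633]]
    - [6, [-0.1, 0, 0.8], [-0.006, -0.006, -0.633]]
    - [6, [-0.1, 0, 0.8], [-0.006, -0.006, -0.633]]
    - [6, [-0.1, 0, 0.8], [-0.006, -0.006, -0.633]]
    - [6, [-0.1, 0, 0.8], [-0.006, -0.006, -0.633]]

```text
t: 14.48
tool_pos: [0.5737, -0.1497, 0.0891]
tool_rot: [0.088, 0.996, 0.001, -0.001]
force: [-0.9, -0.2, -0.1]
gripper_width: 0.0597
```

```bash
python3 -c "
from h import *
goto([.5747,-.15,.034],80)
i,d=capture('scene');cv2.imwrite('pics/g1.png',cv2.resize(i[170:290,150:310],(800,600),interpolation=cv2.INTER_CUBIC)[:,:,::-1])
"
```

```text
t 14.47 pos [ 0.5737 -0.1497  0.0891] yaw 79.96 w 0.0597 F [-0.92 -0.21 -0.12] T [0.036 0.007 0.006] q [-0.46  0.39  1.67  0.    1.08 -1.85]
delta [-0.11, -0.02, 5.51] [0.001, -0.002, -0.001]
```

View pics/g1.png

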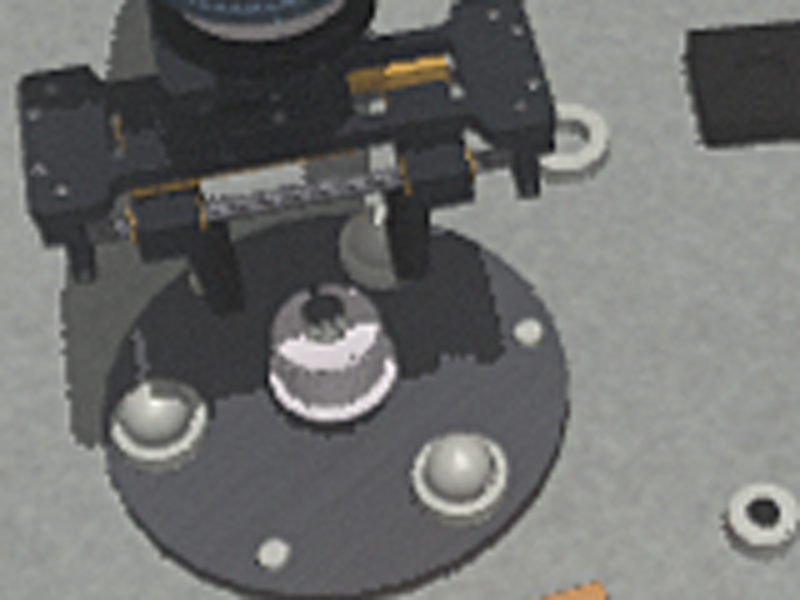

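The scene crop shows all three balls seated, at (158,408), (370,245) and (460,465). The open fingers are over the nut with tips near (228,305) and (408,272). Descending to the nut.

Request:
arm_command:
  deltas:
    - [6, [-0.1, 0, 2], [0, 0, 0]]
    - [6, [-0.1, 0, 4], [0, 0, 0]]
    - [6, [-0.1, 0, 5], [0, 0, 0]]
    - [6, [-0.1, 0, 5.5], [0, 0, 0]]
    - [6, [-0.1, 0, 5.5], [0, 0, 0]]

```text
t: 15.15
tool_pos: [0.5747, -0.1498, 0.0339]
tool_rot: [0.088, 0.996, 0.001, -0.001]
force: [0.9, 0.5, 0.6]
gripper_width: 0.0601
```

```bash
python3 -c "
from h import *
goto([.5747,-.15,.034],80)
i,d=capture('scene');cv2.imwrite('pics/g2.png',cv2.resize(i[170:290,150:310],(800,600),interpolation=cv2.INTER_CUBIC)[:,:,::-1])
"
```

```text
t 15.15 pos [ 0.5747 -0.1498  0.0339] yaw 79.9 w 0.0601 F [0.93 0.53 0.58] T [0.016 0.009 0.014] q [-0.45  0.48  1.68  0.    0.98 -1.85]
delta [-0.01, -0.02, -0.01] [0.001, -0.002, -0.002]
```

View pics/g2.png

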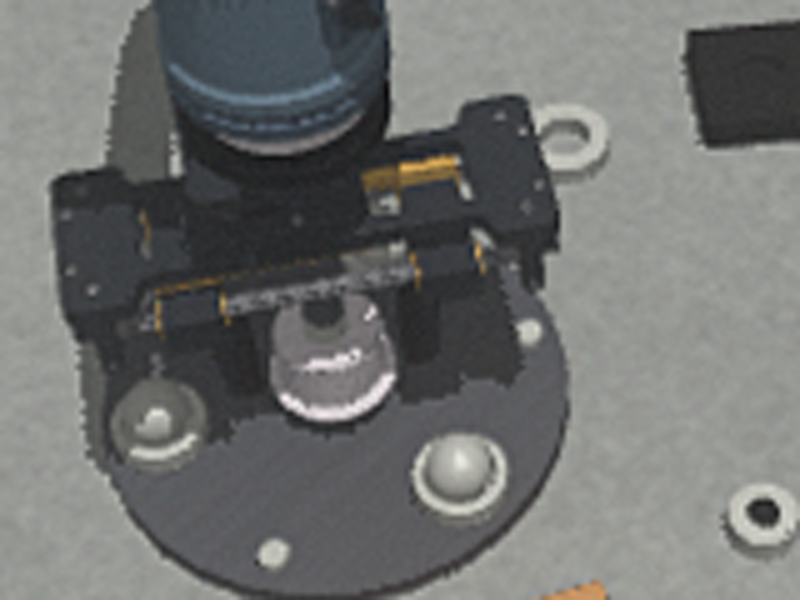

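The fingers straddle the nut evenly. I'll close gently first and read the side force.

Request:
arm_command:
  deltas:
    - [3.5, [0, 0, 0], [0, 0, 0]]
    - [3.5, [0, 0, 0], [0, 0, 0]]
    - [3.5, [0, 0, 0], [0, 0, 0]]
    - [3.5, [0, 0, 0], [0, 0, 0]]
  newtons: 15

```text
t: 15.7
tool_pos: [0.5755, -0.1503, 0.0351]
tool_rot: [0.088, 0.996, 0.0, -0.0]
force: [-0.1, -0.8, 3.2]
gripper_width: 0.0436
```

```bash
python3 -c "
from h import *
goto([.5747,-.15,.034],80)
"
```

```text
t 15.7 pos [ 0.5755 -0.1503  0.0351] yaw 79.9 w 0.0436 F [-0.08 -0.8   3.18] T [-0.069  0.087  0.013] q [-0.45  0.48  1.68  0.    0.98 -1.85]
delta [0.09, 0.01, 0.11] [0.0, -0.0, -0.002]
```

Request:
arm_command:
  deltas:
    - [3.5, [0, 0, 0], [0, 0, 0]]
    - [3.5, [0, 0, 0.02], [0, 0, 0.15]]
    - [3.5, [0, 0, 0.03], [0, 0, 0.3]]
    - [3.5, [0, 0, 0.04], [0, 0, 0.45]]
    - [3.5, [0, 0, 0.06], [0, 0, 0.6]]
  newtons: 30

```text
t: 16.32
tool_pos: [0.5749, -0.1515, 0.0345]
tool_rot: [0.381, 0.925, -0.001, -0.0]
force: [-4.4, -5.5, 3.2]
gripper_width: 0.0429
```

```bash
python3 -c "
from h import *
goto([.575,-.15,.034],80)
"
```

```text
t 16.32 pos [ 0.5749 -0.1515  0.0345] yaw 45.26 w 0.0429 F [-4.39 -5.49  3.15] T [-0.841  0.597  0.051] q [-0.46  0.48  1.68 -0.    0.98 -1.24]
delta [0.09, 0.11, 0.05] [-0.002, -0.001, -0.606]
```

Request:
arm_command:
  deltas:
    - [3.5, [0, -0.05, 0.01], [0, 0, 0.12]]
    - [3.5, [0, -0.05, 0.03], [0, 0, 0.27]]
    - [3.5, [0, -0.05, 0.04], [0, 0, 0.42]]
    - [3.5, [0, -0.05, 0.06], [0, 0, 0.57]]
    - [3.5, [0, -0.05, 0.07], [0, 0, 0.7]]

```text
t: 16.95
tool_pos: [0.5734, -0.1522, 0.0338]
tool_rot: [0.676, 0.737, -0.002, -0.001]
force: [-6.7, -2.5, 5.7]
gripper_width: 0.0428
```

```bash
python3 -c "
from h import *
i,d=capture('scene');cv2.imwrite('pics/h1.png',cv2.resize(i[170:290,150:310],(800,600),interpolation=cv2.INTER_CUBIC)[:,:,::-1])
goto([.574,-.151,.034],0)
"
```

```text
t 17.0 pos [ 0.5733 -0.1523  0.0338] yaw 4.6 w 0.0434 F [-5.99 -2.79  5.57] T [-0.432  0.831 -0.076] q [-0.46  0.48  1.68 -0.    0.98 -0.54]
delta [0.12, 0.08, -0.02] [-0.004, 0.002, 0.08]
```

View pics/h1.png

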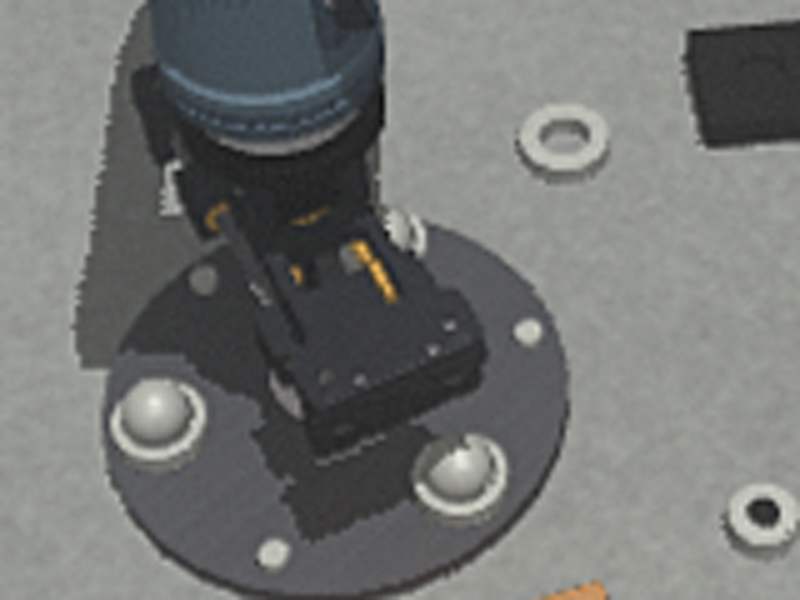

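The balls stay seated at (155,410), (405,235) and (460,468). Torque of about 0.07 N m means the nut is turning. I'll relax the side force by shifting 1 mm and carry on.

Request:
arm_command:
  deltas:
    - [3.5, [0, -0.1, 0], [0, 0, 0.1]]
    - [3.5, [0, -0.1, 0.01], [0, 0, 0.2]]
    - [3.5, [0, -0.1, 0.02], [0, 0, 0.3]]

```text
t: 17.38
tool_pos: [0.5725, -0.1523, 0.0336]
tool_rot: [0.781, 0.624, -0.002, -0.0]
force: [-0.2, -0.6, 1.1]
gripper_width: 0.0431
```

```bash
python3 -c "
from h import *
goto([.573,-.151,.034],0)
"
```

```text
t 17.38 pos [ 0.5725 -0.1523  0.0336] yaw -12.77 w 0.0431 F [-0.2  -0.6   1.14] T [-0.06  -0.047  0.085] q [-0.46  0.48  1.68 -0.    0.98 -0.23]
delta [0.14, 0.02, -0.04] [-0.004, 0.002, -0.223]
```

Request:
arm_command:
  deltas:
    - [3.5, [0.1, 0, 0.01], [0, 0, 0.1]]
    - [3.5, [0.1, 0, 0.02], [0, 0, 0.2]]
    - [3.5, [0.1, 0, 0.03], [0, 0, 0.3]]
    - [3.5, [0.1, 0, 0.04], [0, 0, 0.4]]

```text
t: 17.88
tool_pos: [0.5717, -0.1518, 0.0332]
tool_rot: [0.89, 0.455, -0.003, -0.0]
force: [-6.0, -2.3, 5.8]
gripper_width: 0.043
```

```bash
python3 -c "
from h import *
goto([.5725,-.151,.033],0)
"
```

```text
t 17.88 pos [ 0.5717 -0.1518  0.0332] yaw -35.86 w 0.043 F [-5.96 -2.34  5.8 ] T [-0.426  0.869  0.074] q [-0.46  0.48  1.68 -0.01  0.98  0.17]
delta [0.12, 0.02, 0.02] [-0.005, 0.004, -0.626]
```

Side forces suggest the nut axis is near (0.572,-0.150), so I'm gripping about 3 mm off along the pad width. I'll regrip centred.

Request:
arm_command:
  deltas:
    - [5.5, [0, 0, 0], [0, 0, 0]]
    - [5.5, [0, 0, 0], [0, 0, 0]]
    - [5.5, [0.16, -0.07, 0], [0, 0, 0]]
    - [5.5, [0.16, -0.07, 0], [0, 0, 0]]

```text
t: 18.38
tool_pos: [0.5721, -0.1498, 0.033]
tool_rot: [0.89, 0.455, -0.003, -0.0]
force: [0.1, -0.3, -0.3]
gripper_width: 0.055
```

```bash
python3 -c "
from h import *
goto([.572,-.150,.032],-35.9)
"
```

```text
t 18.38 pos [ 0.5721 -0.1498  0.033 ] yaw -35.82 w 0.055 F [ 0.05 -0.29 -0.26] T [-0.031  0.109 -0.005] q [-0.45  0.48  1.68 -0.01  0.98  0.17]
delta [-0.02, 0.0, 0.1] [-0.004, 0.005, 0.001]
```

Request:
arm_command:
  deltas:
    - [3.5, [0, 0, 0], [0, 0, 0]]
    - [3.5, [0, 0, 0], [0, 0, 0]]
    - [3.5, [0, 0, 0], [0, 0, 0]]
    - [3.5, [0, 0, 0], [0, 0, 0]]

```text
t: 18.88
tool_pos: [0.5726, -0.1501, 0.0331]
tool_rot: [0.89, 0.455, -0.003, 0.0]
force: [5.5, -2.4, -4.0]
gripper_width: 0.0432
```

```bash
python3 -c "
from h import *
goto([.572,-.150,.032],-35.9)
"
```

```text
t 18.88 pos [ 0.5726 -0.1501  0.0331] yaw -35.82 w 0.0432 F [ 5.5  -2.44 -3.97] T [-0.268 -0.611  0.001] q [-0.45  0.48  1.68 -0.01  0.98  0.17]
delta [-0.03, -0.06, 0.11] [-0.002, 0.005, 0.001]
```

Request:
arm_command:
  deltas:
    - [3.5, [0, 0.06, 0], [0, 0, 0.08]]
    - [3.5, [0, 0.06, 0.01], [0, 0, 0.16]]
    - [3.5, [0, 0.06, 0.02], [0, 0, 0.24]]
    - [3.5, [0, 0.06, 0.03], [0, 0, 0.32]]
    - [3.5, [0, 0.06, 0.03], [0, 0, 0.32]]

```text
t: 19.5
tool_pos: [0.5726, -0.1501, 0.0328]
tool_rot: [0.951, 0.308, -0.003, -0.0]
force: [-0.3, 0.9, 0.2]
gripper_width: 0.0432
```

```bash
python3 -c "
from h import *
goto([.573,-.1505,.032],-35.9)
"
```

```text
t 19.5 pos [ 0.5726 -0.1501  0.0328] yaw -54.12 w 0.0432 F [-0.26  0.89  0.16] T [ 0.281  0.194 -0.091] q [-0.45  0.48  1.68 -0.01  0.98  0.49]
delta [0.0, 0.06, 0.08] [-0.003, 0.006, -0.318]
```

Request:
arm_command:
  deltas:
    - [3.5, [0, 0, 0], [0, 0, 0.08]]
    - [3.5, [0, 0, 0.01], [0, 0, 0.16]]
    - [3.5, [0, 0, 0.02], [0, 0, 0.24]]
    - [3.5, [0, 0, 0.03], [0, 0, 0.32]]
    - [3.5, [0, 0, 0.03], [0, 0, 0.32]]

```text
t: 20.12
tool_pos: [0.5726, -0.1499, 0.0325]
tool_rot: [0.988, 0.154, -0.003, 0.0]
force: [1.8, -0.1, -0.7]
gripper_width: 0.0432
```

```bash
python3 -c "
from h import *
goto([.573,-.1505,.032],-35.9)
"
```

```text
t 20.12 pos [ 0.5726 -0.1499  0.0325] yaw -72.33 w 0.0432 F [ 1.84 -0.15 -0.69] T [ 0.24  -0.015  0.038] q [-0.45  0.48  1.68 -0.01  0.98  0.81]
delta [0.02, 0.07, 0.05] [-0.002, 0.006, -0.636]
```

Request:
arm_command:
  deltas:
    - [3.5, [0, 0, 0], [0, 0, 0.08]]
    - [3.5, [0, 0, 0.01], [0, 0, 0.16]]
    - [3.5, [0, 0, 0.02], [0, 0, 0.24]]
    - [3.5, [0, 0, 0.02], [0, 0, 0.32]]
    - [3.5, [0, 0, 0.02], [0, 0, 0.32]]

```text
t: 20.75
tool_pos: [0.5725, -0.1499, 0.0327]
tool_rot: [1.0, -0.004, -0.003, 0.001]
force: [-0.9, 0.4, 3.2]
gripper_width: 0.0432
```

```bash
python3 -c "
from h import *
goto([.573,-.1505,.032],-35.9)
"
```

```text
t 20.75 pos [ 0.5725 -0.1499  0.0327] yaw -90.44 w 0.0432 F [-0.91  0.39  3.18] T [0.122 0.269 0.47 ] q [-0.45  0.48  1.68 -0.01  0.98  1.13]
delta [0.05, 0.06, 0.07] [-0.001, 0.007, -0.952]
```

Torque jumped to 0.47 N m and the sinking stopped, so this is the hard stop. A small extra turn will confirm it.

Request:
arm_command:
  deltas:
    - [3.5, [0, 0, 0], [0, 0, 0.08]]
    - [3.5, [0, 0, 0], [0, 0, 0.15]]
    - [3.5, [0, 0, 0], [0, 0, 0.15]]

```text
t: 21.12
tool_pos: [0.5724, -0.1498, 0.0328]
tool_rot: [0.997, -0.077, -0.003, 0.001]
force: [-1.7, -0.2, 2.9]
gripper_width: 0.0435
```

```bash
python3 -c "
from h import *
goto([.573,-.1505,.032],-9)
"
```

```text
t 21.12 pos [ 0.5724 -0.1498  0.0328] yaw -98.81 w 0.0435 F [-1.68 -0.17  2.93] T [0.222 0.266 0.666] q [-0.45  0.48  1.68 -0.01  0.98  1.27]
delta [0.08, 0.06, 0.08] [-0.003, 0.008, -1.568]
```

Request:
arm_command:
  deltas:
    - [3.5, [0, 0, 0], [0, 0, -0.03]]
    - [3.5, [0, 0, 0], [0, 0, -0.03]]

```text
t: 21.38
tool_pos: [0.5724, -0.1498, 0.0329]
tool_rot: [0.998, -0.061, -0.003, 0.001]
force: [0.0, 0.4, 2.4]
gripper_width: 0.0436
```

```bash
python3 -c "
from h import *
goto([.573,-.1505,.032],-9)
"
```

```text
t 21.38 pos [ 0.5724 -0.1498  0.0329] yaw -97.02 w 0.0436 F [0.01 0.36 2.36] T [0.137 0.242 0.05 ] q [-0.45  0.48  1.68 -0.01  0.98  1.24]
delta [0.07, 0.06, 0.09] [-0.003, 0.007, -1.536]
```

Request:
arm_command:
  deltas:
    - [3.5, [0, 0, 0], [0, 0, -0.04]]
    - [3.5, [0, 0, 0], [0, 0, -0.04]]

```text
t: 21.62
tool_pos: [0.5724, -0.1498, 0.0329]
tool_rot: [0.999, -0.041, -0.003, 0.001]
force: [0.6, 1.6, 3.1]
gripper_width: 0.043
```

```bash
python3 -c "
from h import *
goto([.573,-.1505,.032],-9)
"
```

```text
t 21.62 pos [ 0.5724 -0.1498  0.0329] yaw -94.73 w 0.043 F [0.57 1.57 3.14] T [0.114 0.21  0.053] q [-0.45  0.48  1.68 -0.01  0.98  1.2 ]
delta [0.07, 0.06, 0.09] [-0.003, 0.007, -1.496]
```

Windup released within about 2 degrees, so the nut's zero is at yaw ≈ -97°. The target for the quarter turn back is yaw ≈ -7°.

Request:
arm_command:
  deltas:
    - [3.5, [0, 0, -0.01], [0, 0, -0.12]]
    - [3.5, [0, 0, -0.02], [0, 0, -0.24]]
    - [3.5, [0, 0, -0.03], [0, 0, -0.36]]
    - [3.5, [0, 0, -0.05], [0, 0, -0.48]]
    - [3.5, [0, 0, -0.05], [0, 0, -0.55]]

```text
t: 22.25
tool_pos: [0.5725, -0.1502, 0.0334]
tool_rot: [0.973, 0.233, -0.003, 0.0]
force: [-0.0, -0.3, 2.5]
gripper_width: 0.0434
```

```bash
python3 -c "
from h import *
goto([.573,-.1505,.032],-7)
"
```

```text
t 22.25 pos [ 0.5725 -0.1502  0.0334] yaw -63.1 w 0.0434 F [-0.01 -0.29  2.52] T [-0.26   0.15  -0.092] q [-0.45  0.48  1.68 -0.01  0.99  0.65]
delta [0.03, 0.05, 0.14] [-0.004, 0.006, -0.979]
```

Request:
arm_command:
  deltas:
    - [3.5, [0, 0, -0.01], [0, 0, -0.12]]
    - [3.5, [0, 0, -0.02], [0, 0, -0.24]]
    - [3.5, [0, 0, -0.03], [0, 0, -0.36]]
    - [3.5, [0, 0, -0.05], [0, 0, -0.48]]
    - [3.5, [0, 0, -0.05], [0, 0, -0.5]]

```text
t: 22.88
tool_pos: [0.5727, -0.1504, 0.0339]
tool_rot: [0.885, 0.466, -0.003, -0.0]
force: [0.5, 0.1, 0.2]
gripper_width: 0.0437
```

```bash
python3 -c "
from h import *
goto([.573,-.1505,.032],-7)
"
```

```text
t 22.88 pos [ 0.5727 -0.1504  0.0339] yaw -34.5 w 0.0437 F [0.5  0.07 0.24] T [-0.313 -0.214 -0.065] q [-0.45  0.48  1.68 -0.01  0.99  0.15]
delta [0.01, 0.03, 0.19] [-0.005, 0.004, -0.48]
```

Request:
arm_command:
  deltas:
    - [3.5, [0, 0, -0.01], [0, 0, -0.12]]
    - [3.5, [0, 0, -0.02], [0, 0, -0.24]]
    - [3.5, [0, 0, -0.03], [0, 0, -0.36]]
    - [3.5, [0, 0, -0.04], [0, 0, -0.46]]
    - [3.5, [0, 0, -0.05], [0, 0, -0.48]]

```text
t: 23.5
tool_pos: [0.573, -0.1505, 0.0344]
tool_rot: [0.75, 0.662, -0.003, -0.001]
force: [2.4, -0.1, -0.7]
gripper_width: 0.0433
```

Request:
arm_command:
  deltas:
    - [3.5, [0, 0, 0], [0, 0, 0]]
    - [3.5, [0, 0, 0], [0, 0, 0]]
    - [3.5, [0, 0, 0], [0, 0, 0]]

```text
t: 23.88
tool_pos: [0.573, -0.1505, 0.0344]
tool_rot: [0.75, 0.662, -0.003, -0.001]
force: [1.7, 0.2, 0.6]
gripper_width: 0.0435
```

```bash
python3 -c "
from h import *
i,d=capture('scene');cv2.imwrite('pics/z1.png',cv2.resize(i[150:300,140:340],(800,600),interpolation=cv2.INTER_CUBIC)[:,:,::-1])
i,d=capture('top');cv2.imwrite('pics/z2.png',cv2.resize(i[150:270,260:420],(800,600),interpolation=cv2.INTER_CUBIC)[:,:,::-1])
goto([.573,-.1505,.032],-7)
print(state()['dq'])
"
```

```text
t 23.98 pos [ 0.573  -0.1505  0.0344] yaw -7.14 w 0.043 F [0.17 0.79 0.83] T [-0.121 -0.337 -0.099] q [-0.45  0.48  1.68 -0.01  0.99 -0.33]
delta [-0.0, 0.0, 0.24] [-0.005, 0.003, -0.002]
[ 0.00051473  0.00128903 -0.00123533 -0.00038309  0.0015086  -0.00226131]
```

View pics/z1.png

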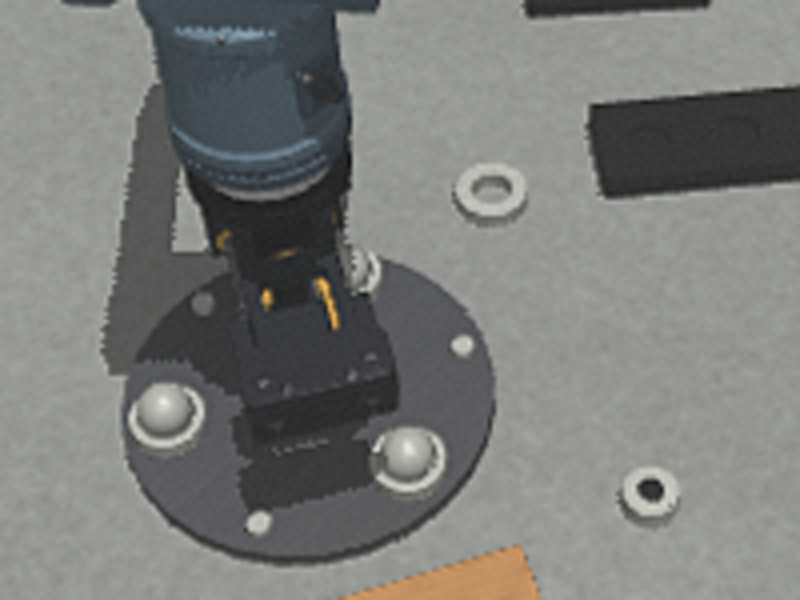

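View pics/z2.png

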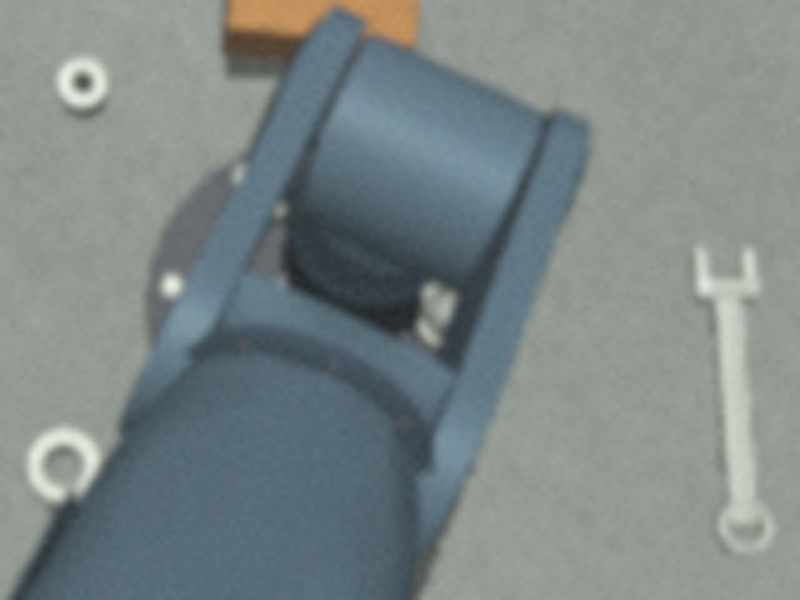

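The scene crop shows balls seated at (163,408), (360,270) and (408,453), and the bystanders in place. In the top crop the arm hides the nut. The yaw is -7.1° and the arm is still, so I'm handing in.

```bash
python3 -c "
from h import *
print(hand_in()); goto([.573,-.1505,.0344],-7)"
```

```text
the job is handed in; nothing more can be done
None
the job is handed in; nothing more can be done
```

I put both rack balls into the empty cups, screwed the nut down to its stop, and backed it off about 90°. I handed the job in at about 24 s with the nut still gripped at 30 N; no verdict was reported.

**Last checks:**
- **Balls:** the last scene picture shows a ball in all three cups. The one at the back is partly hidden by the gripper, but an earlier picture showed it fully seated.
- **Bottoming out:** after about 171° of clockwise turning the wrist torque rose from about 0.07 to 0.47 N m. It reached 0.67 N m on a further 8° push, while the nut stopped sinking, so the pads were slipping on the nut at the stop.
- **Back-off:** the stop torque was gone within 2° of reversing, so I took the gripper's yaw of -97° as zero and finished at -7.1°.
- **Hold:** the gripper opening was 43 mm on the 44 mm nut, with the arm still.

**Less certain:**
- **Nut angle:** I never saw the nut's groove after gripping, so the angle comes only from the wrist angle and torque, which was noisy by about 0.1 N m.
- **Grip:** the first grip was about 3 mm off the nut's axis, with side forces up to about 7 N. I regripped it centred partway through the screwing.
- **Cameras:** the two cameras disagreed by about 3 mm on where the hub is; I used their average and corrected by feel.

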